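# Load and latch the module tester

### The job

Slide the blue-fronted tray with the circuit board fully home into the module tester, then push the tester's door shut until its sprung latch snaps in behind the strike pin and holds by itself. Ease both home gently with fingertip force, do not slam the door, stop pushing at the click instead of leaning on the shut door, and leave the other things on the bench alone.

Things in the scene. Friction and masses are not known exactly. Their poses are not given: they have to be found in the camera images.
- tester: White bench tester, a box 200 (x) x 210 (y) x 120 mm (z), open at the front; fixed to the bench. Origin: centre of its underside, on the bench. Its front faces its own -x; the front plane is at x = -100 mm. The doorway, between the cheeks (y = -80 to +80 mm), is open at the top back to x = -85 mm. Its hinged door stands open at its left (+y), the strike is at its right.
- tray (a joint): How far the tray stands out of the tester, m: 0 = fully home against its stop, up to 0.10 out, towards the tester's -x. It slides with about 3 N of friction and stays where it is left.
- tray_front (a point): Middle of the outer face of the tray's blue front plate, 85 mm above the bench; axes as the tester's: push along +x. The plate is 146 mm wide, 18 to 102 mm above the bench; home, it is 5 mm inside the tester's front plane. Push its upper part, fingers pointing down, tips about 65 mm above the bench, so that the gripper's body clears the tester's top (120 mm).
- door (a joint): Door angle, rad: about 0 = shut (latched it rests between -0.06 and 0.05, as the strike is set); grows as it swings open towards the robot, clockwise from above; starts 1.35 to 1.75. Light friction. A small red kick spring (about 1.5 N at first touch, up to 5 N at the end) pops an unlatched door ajar to about 0.07. If the tray is not home the door strikes it.
- door_hinge (a point): Point on the upright hinge axis, 85 mm above the bench, turning with the door. The yellow-framed leaf runs along its own -y from 5 to 205 mm, is 12 mm thick (own x -6 to +6 mm), 15 to 115 mm above the bench; its outer face looks along its own -x. At joint value 0 its axes are the tester's; it lies at x = -122, y = +105 mm in the tester's frame.
- door_pad (a point): Middle of the green push pad (36 mm wide, 84 mm high, 2 mm thick) on the door's outer face, 150 mm from the hinge axis, 85 mm above the bench; axes turn with the door, push along its own +x, tips about 65 mm above the bench. From 177 mm out and above 80 mm height the face carries the black latch case (10 mm thick).
- bolt (a joint): Brass spring bolt at the door's free edge, how far it is pushed in, m: 0 = fully out (12 mm proud), 0.009 = riding over the pin. Its bevel meets the pin about 0.1 rad before latching, is pressed in as the door is pushed (up to 20 N at the pad) and snaps back to 0 behind the pin; the push eases for some 2 mm, then the rigid bumper. It bears 30 N while closing, 12 N once latched.
- driver_a: Loose screwdriver, black and green handle 90 mm long, 20 mm thick, blade along +x; origin under the middle of the handle. Leave alone.
- driver_b: Second loose screwdriver, the same. Leave alone.
- cutters: Loose side cutters with one green and one black grip, 120 mm long, lying beside the tester on its right; origin under the pivot. Leave alone.
- solder_tin: Red solder reel, 44 mm wide, 29 mm high, standing loose on the rear of the tester's top; origin under its centre. Leave alone.
- cap: Loose red cap, 48 mm wide, 14 mm high; origin under its centre. Leave alone.
- parts_tray: Grey divided parts tray, 120 x 90 x 30 mm; origin under its centre. Leave alone.
- meter: Yellow hand meter, 150 x 75 x 36 mm, lying flat; origin under its centre. Leave alone.
- strike_nominal (a point): Nominal centre of the upright steel strike pin (6 mm thick), z 95 mm, in a dark bracket (24 mm wide, up to 111 mm high) on the tester's right cheek, with the rigid bumper that stops the door. The bracket has long slotted holes: each time pin and bumper sit together up to 10 mm nearer or deeper (tester's x) than this point, which is not measured. The point and its axes go with the tester.

How it is judged:
On the way, in this order (a step that is already met when the one before it is completed fails the run):
1. the tray is fully home while the door is still open (value of joint tray below 0.003 m and value of joint door above 0.2 rad), for 0.2 s.
2. the door is shut and the bolt has snapped out behind the strike pin (value of joint door below 0.055 rad and value of joint bolt below 0.002 m), for 0.2 s.
At the end, for the whole second after the job is handed in: The tray is home (within 3 mm), the door is shut (joint below 0.055 rad) and held there by its bolt, which is fully out (within 2 mm), and the door is at rest (all of step 2 and value of joint tray below 0.003 m and velocity of joint door between -0.05 and 0.05 rad/s); the robot touches nothing.
It fails at once if the robot presses on the tester, its tray or its door with more than 30 N (contact force between any of the arm, the fingers and tester above 30 N).
It fails at once if the robot leans on the latched door with more than 12 N (value of joint door below 0.055 rad and value of joint bolt below 0.002 m and contact force between any of the arm, the fingers and tester above 12 N).
It fails at once if the door is slammed (swings shut faster than 2 rad/s) (velocity of joint door below -2 rad/s).
It fails at once if another thing on the bench is moved by more than 20 mm (distance of any of driver_a, driver_b, cutters, solder_tin, cap, parts_tray, meter from where it was at the start of the episode above 0.02 m).
It also fails if it takes over 69 s, if anything falls off the work surface, if the arm or the gripper's body presses on something with over 40 N, if the wrist force passes 120 N, or if a joint passes its speed limit or range.

### The arm

A 6-joint arm with a two-finger parallel gripper is mounted at the origin on the work surface. World frame = base frame: x ahead of the robot, y to its left, z up, the work surface at z = 0. Lengths are in m, angles in rad, forces in N, time in s.
With the tool pointing down it reaches from about 0.275 to 0.875 m from the base axis. Payload 12.5 kg.
Tool frame: the origin (TCP) lies at the very end of the fingers, on their centre line; the grasp point (between the pads) lies 19 mm behind it; z points along the fingers, y is the line along which they close (so a half turn about z gives the same grasp; the last joint's range is limited). The gripper opens to 85 mm and grips with 20 to 120 N. Pads are 22 mm wide; open, the fingers measure 114 mm over their backs; the gripper's body (76 mm by 85 mm) begins 54 mm behind the grasp point. The pads swing forward as they close: fully open they stand 13 mm farther back than shut.
Start: joints at [1.136, 0.351, 1.652, -0, 1.139, -0.085], TCP at [0.188, 0.517, 0.231] pointing down, gripper open.
Joint ranges: [-2.75, 2.75], [-0.79, 2.1], [0.01, 2.65], [-1.57, 4.71], [0.07, 3.14], [-2.87, 2.87]. Speed limits (rad/s): [2.22, 2.22, 2.79, 3.14, 3.14, 3.14].

### API

Orientations are given as a 3x3 rotation matrix whose columns are the frame's x, y, z axes.
In Python, from bench import manip gives the robot as it stands. Calls block until the motion is done:
- manip.move_ptp(position, orientation): joint-space move of the TCP to a pose.
- manip.move_l(position, attitude=None, max_speed=0.15): straight line of the TCP; attitude=None keeps the orientation; max_speed is the mean speed in m/s.
- manip.move_j(angles): joint-space move.
- manip.set_gripper(opening, effort=None): opening from 0.0 (shut) to 1.0 (fully open); effort is the grip in N (None keeps the last); returns when the fingers have stopped.
- manip.dwell(seconds).
- manip.inverse_kinematics(position, orientation): joint angles nearest the present ones, or None.
- manip.grab_frame(name): name is "side" or "top"; returns (picture, depth): 384x512x3 uint8, red, green, blue; 384x512 float32, m along the optical axis (not along the pixel's ray), 0 where there is no reading.
- manip.get_calibration(name): a dict with "camera_matrix" (3x3 intrinsics, pixels), "R" (3x3) and "t" (3): a world point X has camera coordinates R X + t. Camera axes: x right, y down, z forward; pixel columns grow to the right and rows downward; lengths in m; the calibration is good to about 2 mm. A picture is of the moment at which its call begins. get_calibration takes no time and is no camera call.
A pose or a line that the arm cannot do raises manip.Unreachable and nothing moves.
- manip.sign_off(): hands the job in; it is judged then, once.
Trained networks look in the newest picture that a camera, given by its name, has taken for a name from the list of things; names that differ only in an ending like _2 or _b are one class to them, and where a whole thing is asked for, a point or a joint stands for the part that bears it (a point fixed in the world has none). Each returns a list of dicts, best first, with "confidence" (0 to 1); they miss things now and then, are a little off and sometimes report something else, mostly with a low value. They report only what shows in the picture. A call takes as long as a camera call.
- manip.look_for(camera, name): "at" ([x, y, z] in m, in world coordinates, good to about 4 mm: the middle of the surface that is visible of it).
Readings, each from a call of its own:
- manip.current_time(): time.
- manip.current_qpos(): joint angles.
- manip.current_joint_vel(): joint speeds.
- manip.current_joint_torque(): joint torques, N m.
- manip.current_ee_pos(): TCP position.
- manip.current_tcp_rot(): TCP orientation.
- manip.current_force(): force on the tool from outside, world axes, zero at the start.
- manip.current_ft_torque(): the same for the moment, N m.
- manip.current_grip_width(): opening from 0.0 (shut) to 1.0 (fully open).
- manip.current_grip_force(): force on a finger pad.
Only numpy, scipy, OpenCV 4.12 (cv2) and the standard library are available. Lean on these libraries where they do the work, as an engineer would, in place of code of your own. Each camera call takes 0.05 s, during which the arm holds its last target. There are 200 camera calls.

## Working session

There is one attempt and no reset: what is moved stays moved. The work goes in short steps, each a Python script; the robot and the scene stay as the last script left them, time stands still between calls to the robot, and variables do not carry over. Pictures are saved under pics/ and viewed, at most 10 in all, crops included, and the job is handed in when it is done.

```bash
mkdir -p pics
python3 - <<'E'
from bench import manip
import cv2,numpy as np
for c in ["side","top"]:
    p,d=manip.grab_frame(c); cv2.imwrite(f"pics/{c}0.png",p[:,:,::-1]); np.savez(f"{c}0.npz",p=p,d=d,**manip.get_calibration(c))
    k=manip.get_calibration(c); print(c,-k["R"].T@k["t"])
    for n in ["tester","tray_front","door_pad","door_hinge","bolt","solder_tin","cutters","driver_a","cap","parts_tray","meter"]:
        print(n,[(np.round(r["at"],3).tolist(),round(r["confidence"],2)) for r in manip.look_for(c,n)[:3]])
print(manip.current_time(),manip.current_tcp_rot())
E
```

```text
side [ 0.25098944 -0.76226251  0.69948788]
tester [([0.623, 0.092, 0.09], 0.98)]
tray_front [([0.554, 0.086, 0.037], 0.74)]
door_pad [([0.464, 0.163, 0.072], 0.6), ([0.467, -0.433, 0.004], 0.37)]
door_hinge [([0.461, 0.166, 0.073], 0.73)]
bolt [([0.378, 0.145, 0.098], 0.42)]
solder_tin [([0.747, 0.055, 0.144], 0.54)]
cutters [([0.666, -0.131, 0.012], 0.62)]
driver_a [([0.494, -0.351, 0.015], 0.77), ([0.576, 0.398, 0.012], 0.59)]
cap []
parts_tray [([0.465, -0.433, 0.003], 0.93)]
meter [([0.607, -0.42, 0.029], 0.8)]
top [0.48934073 0.0101379  1.24239307]
tester [([0.652, 0.097, 0.123], 0.71), ([0.383, 0.146, 0.105], 0.69), ([0.461, -0.432, 0.005], 0.66)]
tray_front [([0.571, 0.084, 0.035], 0.61)]
door_pad [([0.474, 0.164, 0.111], 0.73)]
door_hinge [([0.471, 0.166, 0.108], 0.87), ([0.651, 0.095, 0.121], 0.6)]
bolt [([0.384, 0.142, 0.108], 0.37)]
solder_tin [([0.747, 0.066, 0.151], 0.68)]
cutters [([0.67, -0.126, 0.011], 0.63)]
driver_a [([0.495, -0.346, 0.02], 0.85), ([0.578, 0.4, 0.019], 0.51)]
cap [([0.485, 0.38, 0.006], 0.55)]
parts_tray [([0.462, -0.433, 0.003], 0.64), ([0.474, 0.162, 0.111], 0.29)]
meter [([0.617, -0.413, 0.032], 0.91), ([0.474, 0.165, 0.112], 0.33)]
1.2 [[-9.39444865e-01  3.42700082e-01 -4.42753107e-06]
 [ 3.42700082e-01  9.39444864e-01 -2.17887800e-05]
 [-3.30759536e-06 -2.19866727e-05 -1.00000000e+00]]
```

View pics/top0.png

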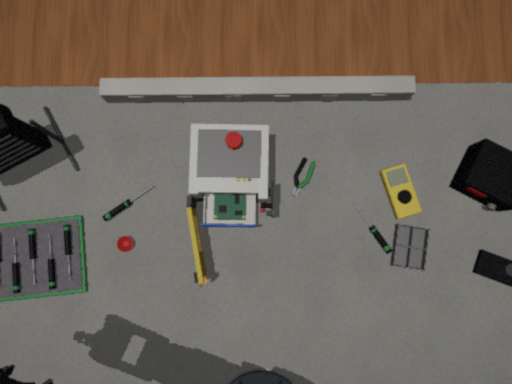

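View pics/side0.png

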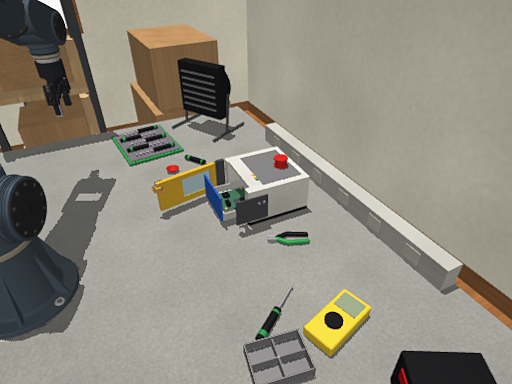

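The top view shows the tester (190–270, 125–200), with the door open from about (190, 205) to (203, 283). The blue tray front is near (230, 224), and the tool area in front of it is clear. Next I'll fit the geometry from depth.

```bash
cat > geo.py <<'E'
import numpy as np,cv2
def world(z):
    d=z["d"];K=z["camera_matrix"];v,u=np.mgrid[:d.shape[0],:d.shape[1]]
    c=np.stack([(u-K[0,2])/K[0,0]*d,(v-K[1,2])/K[1,1]*d,d],-1)
    W=(c-z["t"])@z["R"]; W[d==0]=np.nan; return W
E
python3 - <<'E'
from geo import *
z=np.load("top0.npz");W=world(z);p=z["p"].astype(int)
hsv=cv2.cvtColor(z["p"],cv2.COLOR_RGB2HSV)
r=(W[...,0]>.3)&(W[...,0]<.85)&(W[...,1]>-.08)&(W[...,1]<.28)
def rect(m,n):
    P=W[m];print(n,len(P),"z",np.round(np.percentile(P[:,2],[5,50,95]),4),cv2.minAreaRect(P[:,:2].astype(np.float32)*1000), "x",np.round(np.percentile(P[:,0],[1,50,99]),4),"y",np.round(np.percentile(P[:,1],[1,50,99]),4))
    return P
m=r&(W[...,2]>.1165)&(W[...,2]<.13)&(W[...,0]>.52)
P=rect(m,"top")
# side edges: for columns/rows
yel=r&(hsv[...,0]>18)&(hsv[...,0]<35)&(hsv[...,1]>120)&(W[...,2]>.1)&(W[...,0]<.56)
P=rect(yel,"door");l=cv2.fitLine(P[:,:2].astype(np.float32),cv2.DIST_HUBER,0,.001,.001).ravel();print(l)
blue=r&(hsv[...,0]>100)&(hsv[...,0]<130)&(hsv[...,1]>120)
P=rect(blue,"blue");P=rect(blue&(W[...,2]>.09),"bluetop")
if len(P): print(cv2.fitLine(P[:,:2].astype(np.float32),cv2.DIST_HUBER,0,.001,.001).ravel())
z=np.load("side0.npz");W=world(z);hsv=cv2.cvtColor(z["p"],cv2.COLOR_RGB2HSV)
r=(W[...,0]>.3)&(W[...,0]<.85)&(W[...,1]>-.08)&(W[...,1]<.28)
blue=r&(hsv[...,0]>100)&(hsv[...,0]<130)&(hsv[...,1]>120);P=rect(blue,"sblue")
l=cv2.fitLine(P[:,:2].astype(np.float32),cv2.DIST_HUBER,0,.001,.001).ravel();print(l)
P=rect(r&(W[...,2]>.117)&(W[...,2]<.128),"stop")
yel=r&(hsv[...,0]>18)&(hsv[...,0]<35)&(hsv[...,1]>120)&(W[...,0]<.56);P=rect(yel,"sdoor");print(cv2.fitLine(P[:,:2].astype(np.float32),cv2.DIST_HUBER,0,.001,.001).ravel())
b=cv2.resize(z["p"][130:240,140:320],None,fx=4,fy=4,interpolation=cv2.INTER_CUBIC);cv2.imwrite("pics/crop.png",b[:,:,::-1])
E
```

```text
top 5203 z [0.1178 0.1212 0.1248] ((661.067138671875, 80.99774169921875), (213.29566955566406, 278.2670593261719), 88.15294647216797) x [0.5909 0.6996 0.7981] y [-0.0246  0.0832  0.1836]
door 411 z [0.1044 0.1148 0.1182] ((465.5569763183594, 168.0672607421875), (191.9800262451172, 22.25868034362793), 11.979460716247559) x [0.3759 0.4621 0.559 ] y [0.1433 0.1656 0.187 ]
[0.9860568  0.16640921 0.4745217  0.16753708]
blue 104 z [0.0475 0.1012 0.1058] ((528.4054565429688, 90.08033752441406), (154.48428344726562, 4.319253444671631), 88.42118835449219) x [0.5243 0.527  0.5306] y [0.013  0.0814 0.1546]
bluetop 73 z [0.0985 0.1023 0.1061] ((528.4790649414062, 83.7917251586914), (141.87200927734375, 2.8399441242218018), 89.3488540649414) x [0.5265 0.5274 0.5305] y [0.0148 0.1013 0.1524]
[0.02421531 0.99970675 0.52771986 0.08893517]
sblue 399 z [0.0076 0.0638 0.1008] ((619.364013671875, 24.331436157226562), (154.3014678955078, 325.1836242675781), 47.75507354736328) x [0.5218 0.5245 0.7721] y [-0.0285  0.0616  0.1771]
[0.01861758 0.99982667 0.5241191  0.07196001]
stop 1990 z [0.1175 0.1193 0.1215] ((687.8682250976562, 78.99061584472656), (214.30140686035156, 221.287841796875), 88.4717025756836) x [0.6    0.6926 0.7947] y [-0.0265  0.0575  0.182 ]
sdoor 1032 z [0.0204 0.0743 0.1138] ((464.28448486328125, 115.96499633789062), (150.9187469482422, 187.9725341796875), 88.52532958984375) x [0.3774 0.4344 0.5584] y [0.1388 0.1569 0.1827]
[0.9842952  0.17653024 0.4429928  0.15837143]
```

View pics/crop.png

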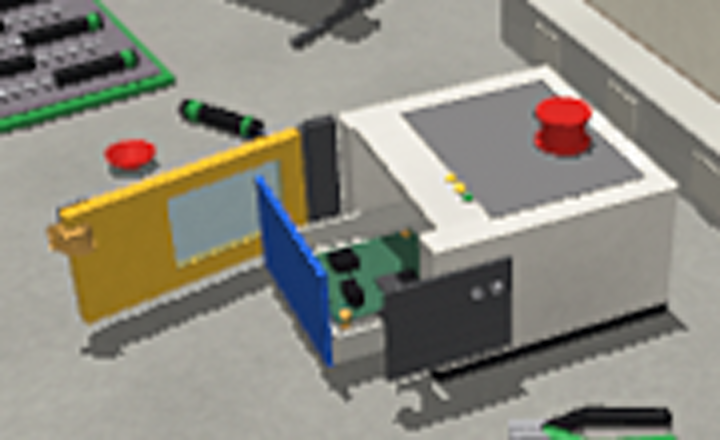

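The crop shows the blue plate about 75 mm out, the door open at the left with its bolt at the free end, and the strike bracket at the right.

My estimates, which agree with the sizes given:
- **Tester:** origin (0.695, 0.079), yaw −0.025.
- **Door:** about 1.38 rad.
- **Hinge:** (0.576, 0.187).

First I check IK, then push the tray.

```bash
cat >> geo.py <<'E'
from bench import manip
YAW=-.025;O=np.array([.695,.079]);Z=.065
def rot(a): return np.array([[np.cos(a),-np.sin(a)],[np.sin(a),np.cos(a)]])
def att(a,s=-1):  # fingers down, tool x along s*direction a
    x=np.r_[s*rot(a)[:,0],0];z=np.array([0,0,-1.]);return np.c_[x,np.cross(z,x),z]
H=O+rot(YAW)@[-.122,.105]
def T(x,y,z=Z): return np.r_[O+rot(YAW)@[x,y],z]
def D(th,off,z=Z): # finger centre, off = gap of finger centre from pad face
    return np.r_[H+rot(YAW-th)@[-.008-off,-.150],z]
E
cat > s1.py <<'E'
from geo import *
ik=lambda p,a:manip.inverse_kinematics(p,a)
for s in(1,-1):
    for p,a in((T(-.22,0,.2),att(YAW,s)),(T(-.11,0),att(YAW,s)),(D(1.38,.03),att(YAW-1.38,s)),(D(.7,.01),att(YAW-.7,s)),(D(0,.01),att(YAW,s))):
        q=ik(p,a);print(s,np.round(p,3),None if q is None else np.round(q,2))
manip.set_gripper(0.)
manip.move_ptp(T(-.225,0,.2),att(YAW));manip.move_l(T(-.225,0),max_speed=.12)
manip.dwell(.2);f0=manip.current_force();print("f0",f0,manip.current_time())
for i in range(5): print(np.round(manip.current_force()-f0,2))
ux=np.r_[rot(YAW)[:,0],0]
x=-.225;st=.005
while x<-.085:
    x+=st;manip.move_l(T(x,0),max_speed=.04);f=-(manip.current_force()-f0)@ux
    print(round(x,4),round((manip.current_ee_pos()-np.r_[O,0])@ux,4),round(f,2),round(manip.current_time(),2))
    if x>-.122: st=.0007
    if f>8: break
E
python3 s1.py
```

```text
1 [0.475 0.084 0.2  ] [ 0.08  0.27  1.85 -0.    1.02  1.68]
1 [0.585 0.082 0.065] [ 0.06  0.63  1.66 -0.    0.84  1.66]
1 [0.421 0.2   0.065] None
1 [0.463 0.087 0.065] [ 0.09  0.47  1.98 -0.    0.69  2.38]
1 [0.554 0.038 0.065] [-0.02  0.58  1.76 -0.    0.8   1.58]
-1 [0.475 0.084 0.2  ] [ 0.08  0.27  1.85 -0.    1.02 -1.47]
-1 [0.585 0.082 0.065] [ 0.06  0.63  1.66 -0.    0.84 -1.49]
-1 [0.421 0.2   0.065] [ 0.34  0.46  1.99 -0.    0.69  0.18]
-1 [0.463 0.087 0.065] [ 0.09  0.47  1.98 -0.    0.69 -0.76]
-1 [0.554 0.038 0.065] [-0.02  0.58  1.76 -0.    0.8  -1.56]
f0 [-0.0823337  -1.05516218 -0.68842331] 5.3167
[0. 0. 0.]
[0. 0. 0.]
[0. 0. 0.]
[0. 0. 0.]
[0. 0. 0.]
-0.22 -0.2197 -0.73 5.59
-0.215 -0.2148 -0.37 5.87
-0.21 -0.2098 0.3 6.14
-0.205 -0.2048 0.56 6.42
-0.2 -0.1998 0.01 6.69
-0.195 -0.1948 -0.07 6.97
-0.19 -0.1898 -0.29 7.24
-0.185 -0.1848 0.53 7.52
-0.18 -0.1798 0.07 7.79
-0.175 -0.1746 -0.5 8.07
-0.17 -0.1696 0.1 8.34
-0.165 -0.1646 -0.69 8.62
-0.16 -0.1596 0.02 8.89
-0.155 -0.1546 0.41 9.17
-0.15 -0.1496 -0.9 9.44
-0.145 -0.1446 -0.37 9.72
-0.14 -0.1396 0.08 9.99
-0.135 -0.1346 -0.5 10.27
-0.13 -0.1296 -0.13 10.54
-0.125 -0.1246 -0.74 10.82
-0.12 -0.1196 0.71 11.09
-0.1193 -0.1192 -0.54 11.34
-0.1186 -0.1187 2.39 11.59
-0.1179 -0.1179 1.06 11.84
-0.1172 -0.1172 2.29 12.09
-0.1165 -0.1164 0.93 12.34
-0.1158 -0.1157 2.17 12.59
-0.1151 -0.115 1.77 12.84
-0.1144 -0.1143 1.62 13.09
-0.1137 -0.1136 2.19 13.34
-0.113 -0.1129 1.04 13.59
-0.1123 -0.1122 2.68 13.84
-0.1116 -0.1116 2.2 14.09
-0.1109 -0.1108 1.53 14.34
-0.1102 -0.1101 1.15 14.59
-0.1095 -0.1094 1.96 14.84
-0.1088 -0.1087 1.48 15.09
-0.1081 -0.108 1.81 15.34
-0.1074 -0.1073 2.09 15.59
-0.1067 -0.1066 2.21 15.84
-0.106 -0.1059 2.26 16.09
-0.1053 -0.1052 1.69 16.34
-0.1046 -0.1045 1.74 16.59
-0.1039 -0.1038 1.89 16.84
-0.1032 -0.1031 0.96 17.09
-0.1025 -0.1028 4.69 17.34
-0.1018 -0.1028 9.57 17.59
```

```bash
cat > s2.py <<'E'
from geo import *
manip.move_l(T(-.16,0),max_speed=.1);manip.move_l(T(-.2,0,.17),max_speed=.2)
manip.move_ptp(D(1.38,.05,.2),att(YAW-1.38))
p,d=manip.grab_frame("top");c=manip.get_calibration("top");W=world(dict(d=d,**c));hsv=cv2.cvtColor(p,cv2.COLOR_RGB2HSV)
r=(W[...,0]>.3)&(W[...,0]<.85)&(W[...,1]>-.08)&(W[...,1]<.28)
P=W[r&(hsv[...,0]>100)&(hsv[...,0]<130)&(hsv[...,1]>120)&(W[...,2]>.09)];print("blue",len(P),P.mean(0) if len(P) else "", (P.mean(0)[:2]-O)@rot(YAW) if len(P) else "")
P=W[r&(hsv[...,0]>18)&(hsv[...,0]<35)&(hsv[...,1]>120)&(W[...,2]>.1)&(W[...,0]<.56)]
l=cv2.fitLine(P[:,:2].astype(np.float32),cv2.DIST_HUBER,0,.001,.001).ravel();print(l, np.arctan2(l[0],l[1])+YAW)
s,_=manip.grab_frame("side")
a=cv2.resize(p[110:300,150:310],(480,570));b=cv2.resize(s[130:230,140:320],None,fx=2,fy=4)[:400]
cv2.imwrite("pics/top1.png",a[:,:,::-1]);print(manip.current_time(),manip.current_ee_pos())
E
python3 s2.py
```

```text
blue 110 [0.6031521  0.08443898 0.10861872] [-0.09195516  0.00314133]
[0.9858913  0.16738704 0.46247974 0.165711  ] 1.3776177
20.625 [0.41829214 0.21923288 0.19974823]
```

View pics/top1.png

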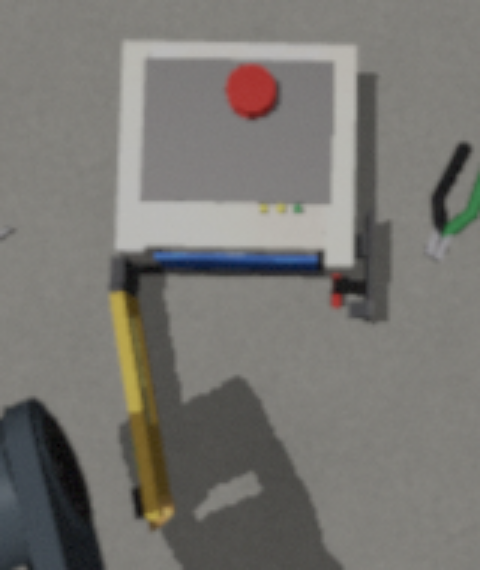

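The tray is home: the plate top reads x = −0.092 in the tester's frame, right at the doorway. The door is untouched at 1.38 rad. Next I push the door along its arc, in fine steps near the latch.

```bash
cat > s3.py <<'E'
from geo import *
h=.010;A=lambda t:att(YAW-t)
manip.move_l(D(1.38,.045),A(1.38),.15);manip.dwell(.2);f0=manip.current_force();print("f0",f0)
push=lambda t:-(manip.current_force()-f0)@np.r_[rot(YAW-t)[:,0],0]
manip.move_l(D(1.38,h+.005),max_speed=.06)
t=1.38;fine=False;peak=0
while t>-.12:
    t-=(.1 if t>.32 else .03) if not fine else (.005 if peak<7 else .002)
    manip.move_l(D(t,h),A(t),.06 if not fine else .02);f=push(t)
    e=manip.current_ee_pos();print(round(t,4),round(f,2),round(((D(t,h)-e)@np.r_[rot(YAW-t)[:,0],0])*1e3,2),round(manip.current_time(),2))
    fine=fine or t<.2 or f>5; peak=max(peak,f)
    if peak>8 and f<peak-4: print("click");break
    if f>25 or manip.current_time()>60: print("stop");break
if f<peak-4: manip.move_l(D(t,h+.03),max_speed=.05);print("t",t,push(t),manip.current_time())
E
python3 s3.py
```

```text
f0 [-0.21678881  0.00265326 -0.27416846]
1.28 -0.19 0.21 23.01
1.18 -0.42 0.25 23.41
1.08 0.39 0.27 23.81
0.98 -0.08 0.32 24.21
0.88 -0.96 0.34 24.61
0.78 0.31 0.38 25.01
0.68 -0.52 0.42 25.41
0.58 -0.49 0.45 25.81
0.48 0.02 0.49 26.21
0.38 0.06 0.53 26.61
0.28 0.02 0.53 27.01
0.25 0.45 0.31 27.26
0.22 -0.29 0.11 27.51
0.19 -0.18 0.06 27.76
0.185 0.4 0.09 28.01
0.18 -0.18 0.04 28.26
0.175 -0.3 -0.04 28.51
0.17 -0.22 -0.06 28.76
0.165 -0.25 -0.05 29.01
0.16 -0.43 -0.03 29.26
0.155 -0.13 -0.04 29.51
0.15 0.28 -0.06 29.76
0.145 0.14 -0.07 30.01
0.14 -0.86 -0.05 30.26
0.135 -0.28 -0.1 30.51
0.13 -0.4 -0.06 30.76
0.125 -0.21 -0.06 31.01
0.12 1.69 0.2 31.26
0.115 3.81 0.32 31.51
0.11 3.79 0.15 31.76
0.105 3.24 -0.17 32.01
0.1 3.15 -0.15 32.26
0.095 3.76 -0.11 32.51
0.09 4.47 -0.06 32.76
0.085 5.1 0.01 33.01
0.08 5.21 0.06 33.26
0.075 6.15 0.14 33.51
0.07 6.85 0.28 33.76
0.065 7.64 0.45 34.01
0.063 7.81 0.61 34.26
0.061 8.9 0.68 34.51
0.059 9.37 0.7 34.76
0.057 8.94 0.75 35.01
0.055 10.05 0.77 35.26
0.053 10.14 0.83 35.51
0.051 10.4 0.85 35.76
0.049 10.71 0.86 36.01
0.047 7.8 0.6 36.26
0.045 7.1 0.37 36.51
0.043 6.15 0.27 36.76
click
t 0.04299999999999968 -0.08158927570942502 37.5083
```

The force dropped, so I'll check whether the bolt really snapped in or the door popped ajar.

```bash
cat > s4.py <<'E'
from geo import *
manip.move_l(D(0,.09,.2),max_speed=.25)
import sys
p,d=manip.grab_frame("top");s,ds=manip.grab_frame("side");W=world(dict(d=d,**manip.get_calibration("top")));hsv=cv2.cvtColor(p,cv2.COLOR_RGB2HSV)
L=(W[...,:2]-O)@rot(YAW)
m=(hsv[...,0]>18)&(hsv[...,0]<35)&(hsv[...,1]>120)&(W[...,2]>.1)&(L[...,0]<-.08)&(L[...,0]>-.2)&(abs(L[...,1])<.13)
P=L[m];print(len(P));l=cv2.fitLine(P.astype(np.float32),cv2.DIST_HUBER,0,.001,.001).ravel();l=l*np.r_[np.sign(l[1])*np.ones(2),1,1]
print("top door angle",np.arctan2(l[0],l[1]),l,"mean x",P.mean(0))
W=world(dict(d=ds,**manip.get_calibration("side")));hsv=cv2.cvtColor(s,cv2.COLOR_RGB2HSV);L=(W[...,:2]-O)@rot(YAW)
m=(hsv[...,0]>18)&(hsv[...,0]<35)&(hsv[...,1]>120)&(L[...,0]<-.08)&(L[...,0]>-.2)&(abs(L[...,1])<.13)
P=L[m];l=cv2.fitLine(P.astype(np.float32),cv2.DIST_HUBER,0,.001,.001).ravel();print("side",len(P),l)
a=cv2.resize(p[180:230,180:280],(800,300),interpolation=cv2.INTER_CUBIC);b=cv2.resize(s[150:225,180:300],(480,300),interpolation=cv2.INTER_CUBIC);b=np.pad(b,((0,0),(0,320),(0,0)))
cv2.imwrite(f"pics/{sys.argv[1]}.png",np.vstack([a,b])[:,:,::-1]);print(manip.current_time())
E
python3 s4.py shut1
```

```text
350
top door angle 0.1427270905379999 [ 0.142243    0.98983175 -0.13359116 -0.00405542] mean x [-0.13359116 -0.00405542]
side 418 [ 0.12891763  0.9916553  -0.13409568  0.01674581]
38.325
```

View pics/shut1.png

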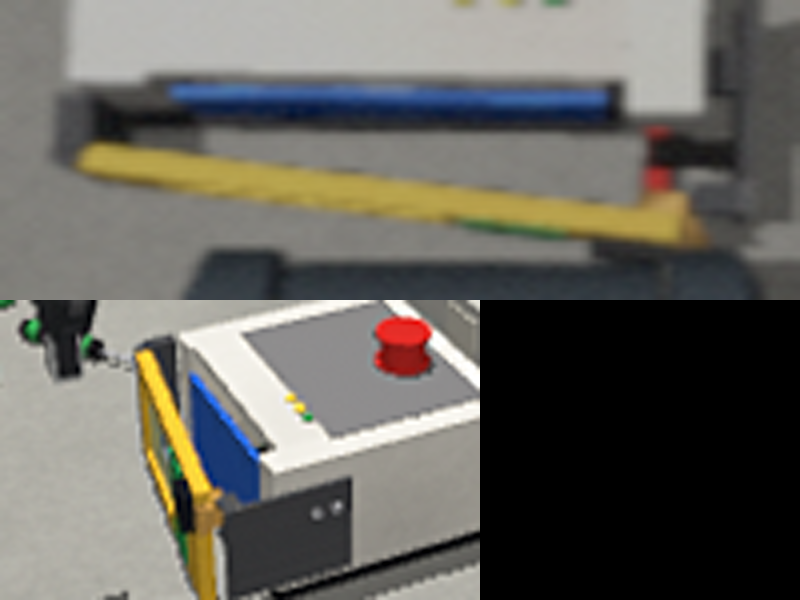

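Not latched. The bolt sits just ahead of the pin and the door is ajar at about 0.13 rad, so that drop was only the bevel riding up. I'll push again, past the riding phase, until the second drop or the bumper.

```bash
cat > s5.py <<'E'
from geo import *
h=.010;A=lambda t:att(YAW-t)
manip.move_l(D(.16,.05,.1),A(.16),.25);manip.move_l(D(.16,h+.025),A(.16),.12);manip.dwell(.1);f0=manip.current_force()
push=lambda t:-(manip.current_force()-f0)@np.r_[rot(YAW-t)[:,0],0]
manip.move_l(D(.15,h),A(.15),.06)
t=.15;F=[];ride=False;r=0
while t>-.12:
    t-=.01 if t>.066 else .002
    manip.move_l(D(t,h),A(t),.06 if t>.066 else .02);f=push(t);F.append(f)
    print(round(t,4),round(f,2),round(((D(t,h)-manip.current_ee_pos())@np.r_[rot(YAW-t)[:,0],0])*1e3,2),round(manip.current_time(),2))
    if not ride and t<.052 and f<max(F)-3.5: ride=True;R=[];print("riding")
    if ride:
        R.append(f)
        if len(R)>4 and (f>9.5 or f>min(R)+3): print("bumper");break
    if f>25 or manip.current_time()>62: print("stop");break
manip.move_l(D(t,h+.03),max_speed=.06)
E
python3 s5.py; python3 s4.py shut2
```

```text
0.14 -1.08 -0.02 40.29
0.13 -1.0 -0.14 40.54
0.12 -0.74 -0.17 40.79
0.11 0.29 0.16 41.04
0.1 1.84 0.41 41.29
0.09 3.04 0.57 41.54
0.08 3.49 0.7 41.79
0.07 4.75 0.87 42.04
0.06 6.43 1.14 42.29
0.058 7.46 1.38 42.54
0.056 7.59 1.48 42.79
0.054 8.19 1.56 43.04
0.052 8.8 1.62 43.29
0.05 8.86 1.62 43.54
0.048 8.68 1.66 43.79
0.046 9.15 1.68 44.04
0.044 9.49 1.68 44.29
0.042 7.46 1.41 44.54
0.04 7.77 1.2 44.79
0.038 6.03 1.08 45.04
0.036 4.99 0.83 45.29
riding
0.034 4.21 0.77 45.54
0.032 3.24 0.64 45.79
0.03 0.01 0.27 46.04
0.028 0.21 0.32 46.29
0.026 0.93 0.43 46.54
0.024 3.4 0.42 46.79
bumper
342
top door angle 0.029196814747997894 [ 0.02919267  0.99957383 -0.1227171  -0.03304086] mean x [-0.12139348 -0.00457078]
side 394 [ 0.02697232  0.9996362  -0.12663454 -0.00361557]
48.2667
```

View pics/shut2.png

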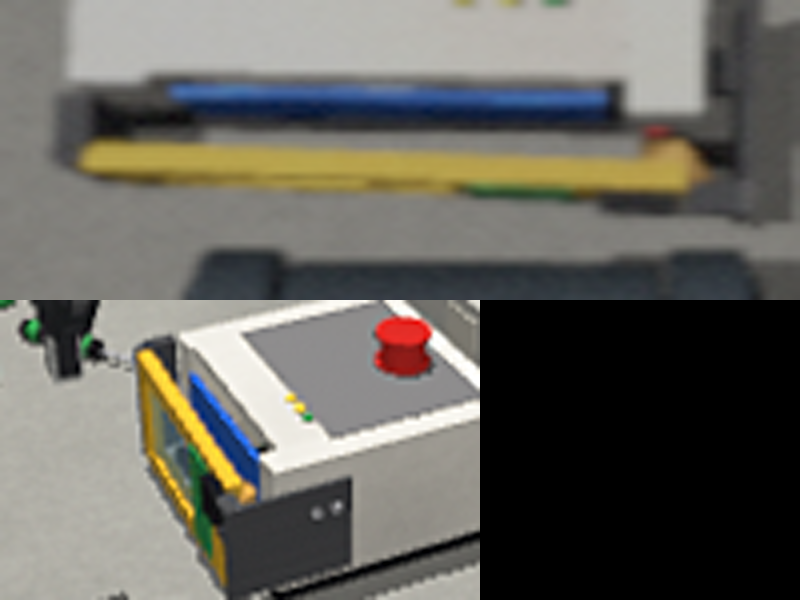

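The door now holds by itself at about 0.03 rad with the bolt behind the strike pin. The push force fell to zero at the click, and the arm is clear of everything.

```bash
python3 -c "
from bench import manip
print(manip.sign_off(),manip.current_time())"
```

```text
the job is handed in; nothing more can be done
the job is handed in; nothing more can be done
```

The tray is fully home and the door is shut and latched, holding by itself at about 0.03 rad; the job is handed in, no verdict was returned, and the door took two pushes because I let go of the first before the click.

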